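Feed a tray of weld coupons past a spring gate

TASK

Press the orange spring gate open with a fingertip and, while keeping it pressed, push the tray of pipe coupons along the chute from behind its yellow plate until the whole tray is past the gate. Then let the gate spring shut behind it and take the hand away. Only push: do not pinch, lift or tip the tray, do not let it run against the gate or the gate come up under it, keep the coupons on their pins, and leave the other things on the bench alone.

Things in the scene. Friction and masses are not known exactly. Their poses are not given: they have to be found in the camera images.
- chute: Fixed blue-edged chute on a trestle. Origin: on the table under the chute's centreline at the gate line; x = travel direction, z up. Floor 60 mm above the table, x = -210 to +150 mm. Inner width 66 mm (y = -33 to +33); side walls 5 mm thick, tops 72 mm above the table. Nothing overhangs it. The gate's press bar lies along its -y side.
- end_stop (a point): Centre of the inner face of the stop plate that ends the chute: chute x = +150 mm, y = 0; drawn at floor height. The plate is 76 mm wide, its top 90 mm above the table.
- gate_hinge (a point): Point on the gate's axle at the gate line: chute y = -130 mm, 85 mm above the table. The axle runs along the chute's x, between posts 94 mm tall at chute x = -212 and +62.
- gate (a joint): Gate angle, rad: 0 = shut (blade up, a spring returns it), 0.40 = end stop; open from 0.23, when the blade is wholly below the chute floor so tray and fingers pass over it. One rigid orange part, press bar and blade, turns on the axle. Pressing the bar down anywhere along its length opens it: at its pad (65 mm from the axle) 6.5 mm per 0.1 rad, 3.5 N at first, 7 N at the stop.
- gate_pad (a point): Middle of the black rubber pad on top of the press bar: chute x = -75, y = -65 mm, 95 mm above the table when shut; moves with the gate. The bar's flat top spans chute x = -200 to +50 and y = -126 to -43 mm, all at 95 mm when shut; its edge by the chute sinks when pressed.
- gate_blade (a point): Middle of the blade's top edge: chute x = 0, y = -15 mm, 80 mm above the table (20 above the chute floor) when shut; moves with the gate. The blade is 6 mm thick along the chute, spans y = -47 to +15 mm and sinks through a slot in the floor.
- tray: Loose aluminium tray in the chute before the gate, 80 mm long (x, along the chute) by 62 wide, 0.25 to 0.5 kg. Origin: centre of its underside. Base 6 mm thick, rims 16 high, four pins 18 mm long at x = -16 and +18, y = +-14. At its rear an upright yellow push plate. Past the gate when its origin is over 44 mm beyond the gate line; it meets the end stop at 110 mm.
- push_face (a point): Centre of the rear face of the tray's yellow push plate: tray x = -40, y = 0, 23 mm above the tray's underside. The plate is 60 mm wide, 5 thick and 46 tall from the underside.
- coupon0: Loose dark steel pipe coupon with a copper-coloured weld bead, 25 mm outside (28 at the bead), 14 mm bore, 36 mm tall, 60 g, standing on a pin of the tray. Origin: centre of its underside, 6 mm above the tray's underside.
- coupon1: Loose dark steel pipe coupon with a copper-coloured weld bead, 25 mm outside (28 at the bead), 14 mm bore, 36 mm tall, 60 g, standing on a pin of the tray. Origin: centre of its underside, 6 mm above the tray's underside.
- coupon2: Loose dark steel pipe coupon with a copper-coloured weld bead, 25 mm outside (28 at the bead), 14 mm bore, 36 mm tall, 60 g, standing on a pin of the tray. Origin: centre of its underside, 6 mm above the tray's underside.
- pipe_offcut: Bystander: loose dark pipe offcut standing on the table, 60 mm across, 60 mm tall. Origin: centre of its underside.
- gel_jar: Bystander: loose jar with a red cap, 60 mm across, 65 mm tall. Origin: centre of its underside.
- magnet_square: Bystander: loose red L-shaped welding magnet, 60 x 18 mm, 60 mm tall. Origin: centre of its underside.
Mind the look-alikes: they are no part of the job. Of the things shaped like the tray, the aluminium one is meant.

How it is judged (in metres and radians):
On the way, in this order (a step that is already met when the one before it is completed fails the run):
1. A fingertip holds the gate open while the whole tray is still before it (value of joint gate above 0.21 rad and contact force between the fingers and gate above 0.5 N and x of tray in the frame of chute below -0.043 m), for 0.1 s.
2. The tray is halfway across the gate line, a fingertip still holding the gate open (value of joint gate above 0.21 rad and contact force between the fingers and gate above 0.5 N and x of tray in the frame of chute between -0.015 and 0.035 m), for 0.1 s.
At the end, for the whole second after the job is handed in: The whole tray lies past the gate (its rear beyond the blade: origin 42.5 to 115 mm beyond the gate line), flat in the chute and at rest, all coupons down on their pins (within 6 mm), and the gate has sprung shut (below 0.05 rad) (x of tray in the frame of chute between 0.0425 and 0.115 m and y of tray in the frame of chute between -0.006 and 0.006 m and z of tray in the frame of chute between 0.055 and 0.064 m and angle between the x axis of tray and the x axis of chute, either way round below 0.12 rad and angle between tray's own z axis and vertical below 0.06 rad and linear speed of tray below 0.01 m/s and value of joint gate below 0.05 rad and z of each of coupon0, coupon1, coupon2 in the frame of tray below 0.012 m and angle between each of coupon0, coupon1, coupon2's own z axis and vertical below 0.2 rad); the robot touches nothing.
It fails at once if The tray is lifted (over 8 mm) or tipped (over 0.15 rad) (z of tray in the frame of chute above 0.068 m or angle between tray's own z axis and vertical above 0.15 rad).
It fails at once if The tray runs against the gate or the gate comes up under it (over 2 N) (contact force between tray and gate above 2 N).
It fails at once if A coupon comes off its pin (raised over 15 mm) (z of any of coupon0, coupon1, coupon2 in the frame of tray above 0.021 m).
It fails at once if A bystander is moved (over 15 mm) (distance of any of pipe_offcut, gel_jar, magnet_square from where it was at the start of the episode above 0.015 m).
It also fails if it takes over 45 s, if anything falls off the work surface, if the arm or the gripper's body presses on something with over 40 N, if the wrist force passes 120 N, or if a joint passes its speed limit or range.

ROBOT

A 7-joint arm with a two-finger parallel gripper is mounted at the origin on the work surface. World frame = base frame: x ahead of the robot, y to its left, z up, the work surface at z = 0. Lengths are in mm, angles in rad, forces in N, time in s.
With the tool pointing down it reaches from about 400 to 850 mm from the base axis. Payload 6.9 kg.
Tool frame: the origin (TCP) lies at the centre of the arm's flange, where the gripper is bolted on; the fingertips stand 173 mm ahead of it and the grasp point (between the pads) lies robot.grasp_offset ahead of it (robot.grasp_offset is the distance from the TCP to the grasp point, in mm); z points along the fingers, y is the direction in which the jaws open and shut (so a half turn about z gives the same grasp; the last joint's range is limited). The gripper opens to 85 mm and grips with 20 to 120 N. Pads are 22 mm wide; open, the fingers measure 114 mm over their backs; the gripper's body (76 mm by 85 mm) begins 54 mm behind the grasp point. The pads swing forward as they close: fully open they stand 13 mm farther back than shut.
Start: joints at [-1.159, 0.507, -0.238, 1.5, 0.126, 1.149, -0.155], TCP at [188.182, 595.991, 404.675] pointing down, gripper open.
Joint ranges: [-3.08, 3.08], [-0.24, 2.05], [-1.43, 1.35], [0, 2.5], [-1.52, 4.66], [0.17, 1.96], [-2.89, 2.89]. Speed limits (rad/s): [2.39, 2.39, 3.14, 3.14, 3.14, 3.14, 3.14].

INTERFACE

Orientations are given as a unit quaternion [x, y, z, w].
In Python, from bench import robot gives the robot as it stands.
- The arm moves only by the tool move_arm, never from a script. Its argument "rows" is a list that holds one entry, the list of rows, each a list of 7 numbers: the shift along the tool's x, y, z in mm, then the turn, a rotation vector about the tool's x, y, z in rad, then the opening in per cent of the stroke, from 0 (shut) to 100 (fully open). A call has 1 to 20 rows; each row shifts and turns the pose as measured when the row begins, along the tool's axes as they then stand; what a row does not reach is not made up. A row lasts 1/8 s, in which the tool goes at most 62.5 mm and 10.7 degrees, less where a joint would pass 70% of its speed; a pose out of reach is approached as far as the arm can. A call is refused whole if a number of a shift passes 62.5 or a number of a turn 0.188, either way. A call with a gripper value outside its range is refused whole. The fingers move at their own pace and stop on an object; the grip force is fixed at half the most. Time passes only in rows, so rows that do not move let the fingers close. It gives the time, the measured TCP pose, the force and the opening at its end, in the units of the state.
- robot.read_state(): the state, without advancing time (a new reading comes with each control period).
- robot.snapshot(name): name is "side" or "top" or "wrist"; returns a dict with "frame" (480x640x3 uint8, blue, green, red), "z_map" (480x640 float32, mm along the optical axis (not along the pixel's ray), 0 where there is no reading), "camera_matrix" (3x3 intrinsics, pixels), "distortion" ([k1, k2, p1, p2, k3] as OpenCV has them; the pictures are not rectified), "world_from_camera" (4x4, takes a point from camera to world coordinates); the wrist camera has in their place "mount" (4x4, takes a point from camera to tool coordinates, whose origin is the TCP and whose axes are the flange's). Camera axes: x right, y down, z forward; pixel columns grow to the right and rows downward; lengths in mm; the calibration is good to about 2 mm. A picture is of the moment at which its call begins: read the wrist's pose just before it.
- robot.close_job(): hands the job in, once; it reports no verdict.
Trained networks look in the newest picture that a camera, given by its name, has taken for a name from the list of things; names that differ only in an ending like _2 or _b are one class to them, and where a whole thing is asked for, a point or a joint stands for the part that bears it (a point fixed in the world has none). Each returns a list of dicts, best first, with "conf" (0 to 1); they miss things now and then, are a little off and sometimes report something else, mostly with a low value. They report only what shows in the picture. A call takes as long as a camera call. They do not tell look-alikes from the thing itself.
- robot.find_in(query, camera): "pixel" ([column, row] in pixels, amid what is visible of it).
- robot.cut_out(query, camera): "pixels" (480x640 bool, what is visible of it) and "pixel" ([column, row] in pixels, amid what is visible of it).
The state is a dict: "time_s": time; "joint_pos": joint angles; "qvel": joint speeds; "tau": joint torques, N m; "position": TCP position; "orientation": TCP orientation; "ft_force": force on the tool from outside, world axes, zero at the start; "wrist_torque": the same for the moment, N m; "grip_width": opening from 0.0 (shut) to 1.0 (fully open).
Only numpy, scipy, OpenCV 4.12 (cv2) and the standard library are available. Lean on these libraries where they do the work, as an engineer would, in place of code of your own. Each camera call takes 0.05 s, during which the arm holds its last target.

## Working session

There is one attempt and no reset: what is moved stays moved. The work goes in short steps, Python scripts to look and compute and a tool call to move; the robot and the scene stay as the last step left them, time stands still between calls to the robot, and variables do not carry over. Pictures are saved under pics/ and viewed, and the job is handed in when it is done.

Besides the shell and the picture viewer there is one more tool, called after ">>>" as name(argument=value, ...) on one line, values as JSON. move_arm: Moves the arm, as the interface text tells. Its arguments: {"type":"object","properties":{"rows":{"type":"array"}},"required":["rows"]}

```bash
mkdir -p pics; ls; python3 - <<'E'
from bench import robot
import cv2
s=robot.read_state();print(s, robot.grasp_offset)
for c in("side","top","wrist"):
    d=robot.snapshot(c);cv2.imwrite(f"pics/{c}0.png",d["frame"])
    print(c,d["camera_matrix"].tolist(),d["distortion"],d.get("world_from_camera",d.get("mount")))
E
```

```text
pics
{'time_s': 0.0, 'joint_pos': array([-1.1594758 ,  0.50830695, -0.23750345,  1.50114512,  0.12570138,
        1.14893383, -0.15479338]), 'qvel': array([ 2.69829919e-04, -1.57835212e-03,  1.26229624e-04,  6.50613563e-04,
        1.13207708e-03, -9.67974378e-04,  3.51344131e-05]), 'tau': array([-1.38137661e-03, -6.20596719e+01, -2.18680702e+00, -2.49645728e+01,
        1.28425390e-02,  1.20107652e-02, -5.91292007e-06]), 'position': array([188.18874821, 595.77658603, 403.84361319]), 'orientation': array([ 1.52311438e-01,  9.88332136e-01, -8.95649889e-04, -1.10207803e-04]), 'ft_force': array([-0.06061198,  0.8984659 ,  0.17543583]), 'wrist_torque': array([-0.021663  , -0.02723826,  0.02225396]), 'grip_width': 0.998325445746302} 154.70000000000002
side [[554.8556531381055, 0.0, 318.2929898511152], [0.0, 554.8556531381055, 236.1898726908169], [0.0, 0.0, 1.0]] [0.00722249 0.         0.         0.         0.        ] [[ 9.11661240e-01 -2.29675255e-01  3.40768338e-01  2.78397274e+02]
 [-4.10942517e-01 -5.09879917e-01  7.55743818e-01 -5.40906822e+02]
 [ 1.75278047e-04 -8.29018545e-01 -5.59
[... 282 characters left out ...]
342e-02 -9.93149371e-01  1.14703048e-01  4.60381285e+02]
 [-9.99696031e-01 -2.09517140e-02  1.29950554e-02  3.81754813e+01]
 [-1.05028057e-02 -1.14958043e-01 -9.93314824e-01  8.71366758e+02]
 [ 0.00000000e+00  0.00000000e+00  0.00000000e+00  1.00000000e+00]]
wrist [[337.52074772116714, 0.0, 315.2648799683233], [0.0, 337.52074772116714, 242.7123360976681], [0.0, 0.0, 1.0]] [0.01789646 0.         0.         0.         0.        ] [[-2.98350681e-04 -9.65662312e-01 -2.59800329e-01  6.57112862e+01]
 [ 9.99999944e-01 -2.49526598e-04 -2.20909008e-04 -8.88632719e-01]
 [ 1.48496411e-04 -2.59800380e-01  9.65662333e-01  3.11224682e+01]
 [ 0.00000000e+00  0.00000000e+00  0.00000000e+00  1.00000000e+00]]
```

View pics/side0.png

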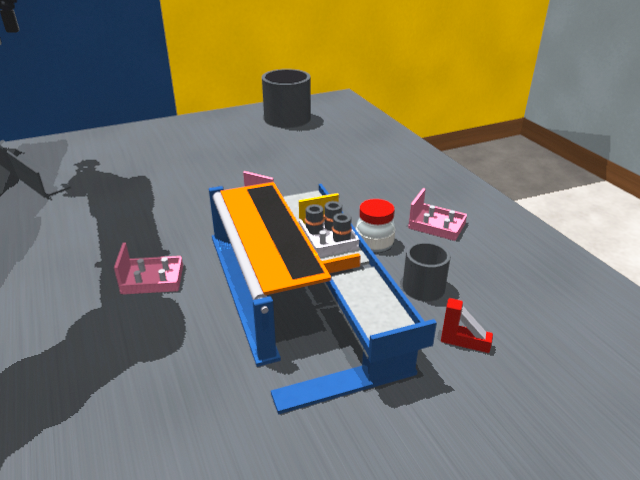

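View pics/top0.png

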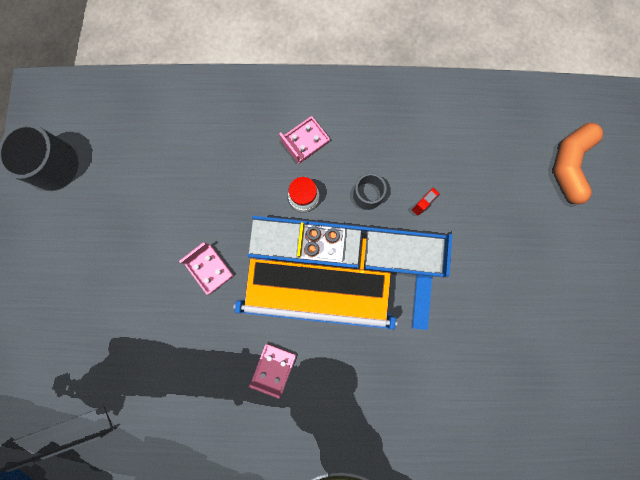

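View pics/wrist0.png

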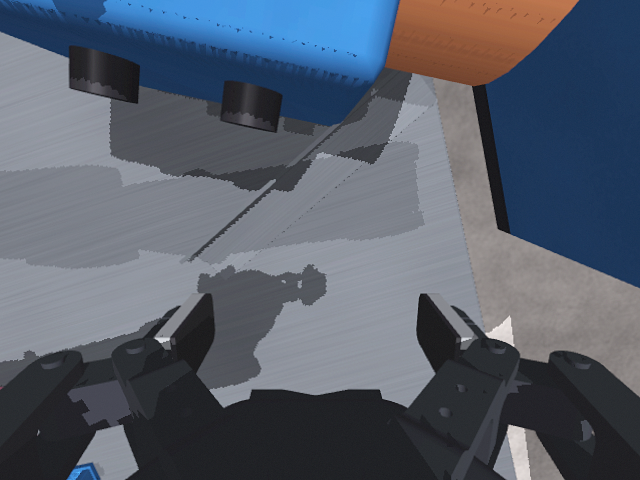

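```bash
cat > h.py <<'E'
from bench import robot
import cv2, numpy as np
def cloud(c):
    d=robot.snapshot(c);K=d["camera_matrix"];z=d["z_map"].astype(float)
    v,u=np.mgrid[0:480,0:640]
    p=cv2.undistortPoints(np.stack([u,v],-1).reshape(-1,1,2).astype(float),K,d["distortion"]).reshape(480,640,2)
    P=np.dstack([p*z[...,None],z])
    if "world_from_camera" in d: T=d["world_from_camera"]
    else:
        from scipy.spatial.transform import Rotation as R
        s=robot.read_state();W=np.eye(4);W[:3,:3]=R.from_quat(s["orientation"]).as_matrix();W[:3,3]=s["position"];T=W@d["mount"]
    X=P@T[:3,:3].T+T[:3,3]; X[z==0]=np.nan
    return d["frame"],X
E
python3 - <<'E'
from h import *
for c in("top","side"):
    f,X=cloud(c)
    hsv=cv2.cvtColor(f,cv2.COLOR_BGR2HSV);H,S,V=[hsv[...,i].astype(int) for i in range(3)]
    near=(abs(X[...,0]-460)<250)&(abs(X[...,1]-0)<330)
    for n,m in {"bar":(X[...,2]>86)&(X[...,2]<103)&near&((abs(H-16)<8)&(S>200)|(V<60)),
              "blue":(abs(H-107)<8)&(S>150)&(X[...,2]>50)&near,
              "stop":(abs(H-107)<8)&(S>150)&(X[...,2]>83)&near,
              "yellow":(abs(H-27)<4)&(S>150)&(X[...,2]>50)&near,
              "orangelow":(abs(H-16)<8)&(S>200)&(X[...,2]<84)&(X[...,2]>50)&near}.items():
        m=m.astype(np.uint8)
        nn,l,st,ce=cv2.connectedComponentsWithStats(m)
        for i in range(1,nn):
            if st[i,4]<12: continue
            p=X[l==i]; r=cv2.minAreaRect(p[:,:2].astype(np.float32))
            print(c,n,st[i,4],ce[i].round(),"z",np.percentile(p[:,2],[5,50,95]).round(1),r, cv2.boxPoints(r).round(0).tolist())
    for q in("tray","chute","gate_pad","gate_blade","push_face","end_stop","gate_hinge","coupon0"):
        for r in robot.find_in(q,c)[:4]:
            u,v=[int(round(t)) for t in r["pixel"]]; print(c,q,round(r["conf"],2),u,v,X[v,u].round(1))
E
```

```text
top bar 6305 [318. 289.] z [93.5 95.7 98. ] ((473.4032287597656, 51.984649658203125), (249.7199249267578, 81.51676940917969), 85.32948303222656) [[423.0, -69.0], [504.0, -76.0], [524.0, 173.0], [443.0, 180.0]]
top blue 1043 [388. 244.] z [69.8 72.9 90.8] ((553.1626586914062, -2.5950164794921875), (366.2826232910156, 76.68311309814453), 85.2374267578125) [[500.0, -182.0], [576.0, -188.0], [607.0, 177.0], [530.0, 183.0]]
top blue 328 [302. 261.] z [67.2 72.3 74.7] ((524.6943359375, 81.95018005371094), (202.53610229492188, 6.104168891906738), 85.37644958496094) [[513.0, -19.0], [520.0, -19.0], [536.0, 183.0], [530.0, 183.0]]
top blue 80 [239. 306.] z [63.6 93.7 95.8] ((438.2038879394531, 191.84214782714844), (8.599302291870117, 20.723709106445312), 85.73841094970703) [[428.0, 188.0], [448.0, 187.0], [449.0, 195.0], [428.0, 197.0]]
top blue 82 [391. 322.] z [58.3 93.4 96.1] ((416.9195251464844, -80.18574523925781), (8.677809715270996, 19.838172912597656), 84.97771453857422) [[407.0, -84.0], [426.0, -85.0], [427.0, -77.0], [407.0, -75.0]]
top stop 187 [448. 255.] z [85.2 89.9 92.3] ((538.
[... 5716 characters left out ...]
0.63 269 245 [459.7  14.1  95.5]
side gate_pad 0.23 461 331 [ 647.7 -152.9   17.7]
side gate_blade 0.7 269 244 [460.7  17.   94.8]
side push_face 0.86 255 179 [534.  298.4  35.6]
side push_face 0.81 326 234 [555.2  46.6  66.3]
side push_face 0.71 432 221 [770.7  91.3   5.8]
side push_face 0.7 144 275 [309.2 138.5   6.7]
side end_stop 0.88 302 283 [468.8 -72.6  94. ]
side end_stop 0.52 267 247 [456.4  12.7  94.1]
side gate_hinge 0.86 299 288 [504.9  28.   -0.8]
side gate_hinge 0.58 462 330 [ 649.  -152.9   18.9]
side coupon0 0.94 315 218 [540.8  52.2  93.4]
side coupon0 0.89 342 231 [564.7  16.1  87.1]
side coupon0 0.78 330 210 [564.6  54.2  99.2]
side coupon0 0.68 324 238 [543.1  27.2  74.8]
```

```bash
cat >> h.py <<'E'
from scipy.spatial.transform import Rotation as R
EX=np.array([-0.0814,-0.99668,0]);EY=np.array([0.99668,-0.0814,0]);EZ=np.array([0,0,1.]);O=np.array([551.4,-30.1,0])
RT=np.column_stack([np.cross(EY,-EZ),EY,-EZ])
def chute(p): p=np.asarray(p,float)-O; return np.array([p@EX,p@EY,p[2]])
def world(c): return O+c[0]*EX+c[1]*EY+c[2]*EZ
def where():
    s=robot.read_state();r=R.from_quat(s["orientation"])
    print("t",round(s["time_s"],2),"tcp chute",chute(s["position"]).round(1),"tip z",round(s["position"][2]-173,1),"rot err(tool)",(r.inv()*R.from_matrix(RT)).as_rotvec().round(4),"F",(np.array([EX,EY,EZ])@s["ft_force"]).round(1),"grip",round(s["grip_width"],3))
    return s
def plan(c,n):
    s=where();r=R.from_quat(s["orientation"]);p=s["position"]
    rv=(r.inv()*R.from_matrix(RT)).as_rotvec()/n;d=(world(c)-p)/n
    for i in range(n):
        print((r.inv().apply(d)).round(1).tolist(),rv.round(3).tolist()); r=r*R.from_rotvec(rv)
E
python3 -c "
from h import *
print(RT)
plan([-148,-24,330],14)"
```

```text
[[ 0.0814   0.99668 -0.     ]
 [ 0.99668 -0.0814  -0.     ]
 [-0.       0.      -1.     ]]
t 1.05 tcp chute [-594.4 -413.   404.7] tip z 231.7 rot err(tool) [-0.      0.      1.3465] F [-0.4 -0.4  0.1] grip 0.997
[-34.2, -24.9, 5.3] [-0.0, 0.0, 0.096]
[-36.4, -21.5, 5.3] [-0.0, 0.0, 0.096]
[-38.3, -17.9, 5.3] [-0.0, 0.0, 0.096]
[-39.9, -14.2, 5.3] [-0.0, 0.0, 0.096]
[-41.0, -10.3, 5.3] [-0.0, 0.0, 0.096]
[-41.8, -6.3, 5.3] [-0.0, 0.0, 0.096]
[-42.2, -2.2, 5.3] [-0.0, 0.0, 0.096]
[-42.3, 1.8, 5.3] [-0.0, 0.0, 0.096]
[-41.9, 5.9, 5.3] [-0.0, 0.0, 0.096]
[-41.1, 9.9, 5.3] [-0.0, 0.0, 0.096]
[-40.0, 13.8, 5.3] [-0.0, 0.0, 0.096]
[-38.5, 17.6, 5.3] [-0.0, 0.0, 0.096]
[-36.6, 21.2, 5.3] [-0.0, 0.0, 0.096]
[-34.4, 24.6, 5.3] [-0.0, 0.0, 0.096]
```

>>> move_arm(rows=[[[-34, -25, 4, 0, 0, 0.096, 55], [-36, -21, 4, 0, 0, 0.096, 55], [-38, -18, 4, 0, 0, 0.096, 55], [-40, -14, 4, 0, 0, 0.096, 55], [-41, -10, 4, 0, 0, 0.096, 55], [-42, -6, 4, 0, 0, 0.096, 55], [-42, -2, 4, 0, 0, 0.096, 55], [-42, 2, 4, 0, 0, 0.096, 55], [-42, 6, 4, 0, 0, 0.096, 55], [-41, 10, 4, 0, 0, 0.096, 55], [-40, 14, 4, 0, 0, 0.096, 55], [-38, 18, 4, 0, 0, 0.096, 55], [-37, 21, 4, 0, 0, 0.096, 55], [-34, 25, 4, 0, 0, 0.096, 55]]])

```text
time_s: 2.8
position: [541.3, 105.2, 347.3]
orientation: [0.746, 0.666, 0.004, -0.001]
ft_force: [0.1, -0.1, 0.2]
grip_width: 0.551
```

```bash
python3 -c "
from h import *
plan([-148,-24,300],4)
for c in ('side','top','wrist'):
    f,X=cloud(c); cv2.imwrite(f'pics/{c}1.png',f)
"
```

```text
t 2.8 tcp chute [-134.   -21.   347.3] tip z 174.3 rot err(tool) [ 0.003  -0.0076 -0.0329] F [0.1 0.1 0.2] grip 0.551
[3.4, -0.9, 11.9] [0.001, -0.002, -0.008]
[3.4, -0.9, 11.9] [0.001, -0.002, -0.008]
[3.4, -0.8, 11.8] [0.001, -0.002, -0.008]
[3.5, -0.8, 11.8] [0.001, -0.002, -0.008]
```

>>> move_arm(rows=[[[4, -1, 12, 0.001, -0.002, -0.008, 55], [4, -1, 12, 0.001, -0.002, -0.008, 55], [4, 0, 12, 0.001, -0.002, -0.008, 55], [3, 0, 12, 0, -0.002, -0.008, 55], [0, 0, 0, 0, 0, 0, 55]]])

```text
time_s: 3.58
position: [539.1, 124.6, 294.9]
orientation: [0.733, 0.681, -0.001, -0.001]
ft_force: [-0.8, 0.1, 0.5]
grip_width: 0.551
```

```bash
python3 -c "
from h import *
where()
for c in ('side','top','wrist'):
    f,X=cloud(c); cv2.imwrite(f'pics/{c}2.png',f); np.save(f'pics/{c}2.npy',X)
"
```

```text
t 3.58 tcp chute [-153.2  -24.8  294.9] tip z 121.9 rot err(tool) [-0.0031  0.0009  0.008 ] F [-0.1 -0.8  0.5] grip 0.551
```

View pics/side2.png

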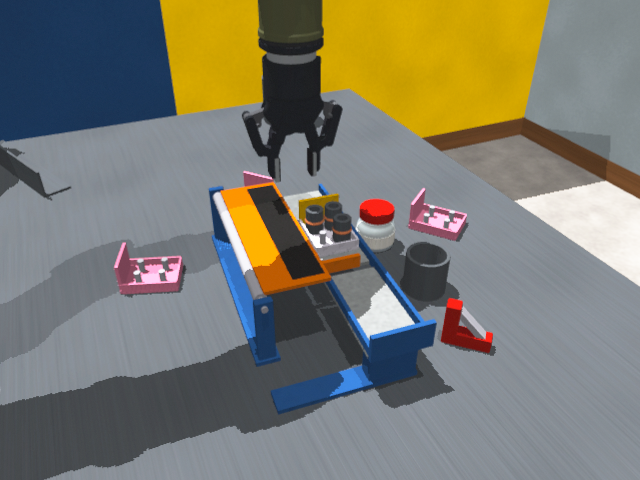

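View pics/wrist2.png

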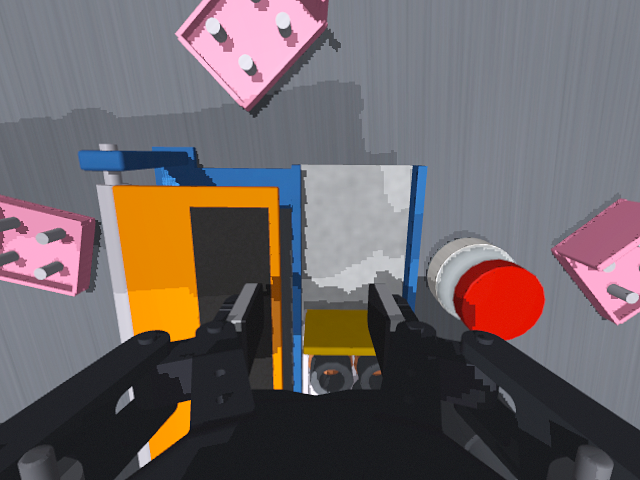

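```bash
python3 -c "
from h import *
for c in ('side','wrist','top'):
    X=np.load(f'pics/{c}2.npy').reshape(-1,3); C=(X-O)@np.array([EX,EY,EZ]).T
    m=(C[:,2]>112)&(C[:,2]<165)&(abs(C[:,0]+153)<40)&(abs(C[:,1]+25)<70)
    for n,k in (('A',C[:,1]<-25),('B',C[:,1]>-25)):
      for lo in range(112,165,8):
        P=C[m&k&(C[:,2]>=lo)&(C[:,2]<lo+8)]
        if len(P)>3: print(c,n,lo,len(P),np.percentile(P,[3,97],axis=0).round(1).tolist(),P[:,2].min().round(1))
"
```

```text
side A 120 12 [[-151.1, -54.5, 124.0], [-140.9, -49.0, 127.6]] 123.8
side A 128 46 [[-154.7, -60.8, 128.8], [-138.8, -48.5, 135.3]] 128.7
side A 136 64 [[-156.1, -61.7, 136.2], [-138.9, -48.5, 143.6]] 136.1
side A 144 62 [[-153.8, -61.8, 144.3], [-139.2, -48.1, 151.6]] 144.1
side A 152 70 [[-157.2, -61.6, 152.2], [-138.4, -49.4, 159.9]] 152.1
side A 160 26 [[-146.1, -62.3, 160.2], [-138.5, -48.3, 164.6]] 160.2
side B 120 19 [[-160.0, -1.4, 123.4], [-140.8, 5.4, 127.5]] 123.2
side B 128 62 [[-161.7, -1.5, 128.3], [-139.4, 11.3, 135.7]] 128.1
side B 136 68 [[-162.8, -1.5, 136.2], [-138.7, 11.4, 143.8]] 136.1
side B 144 63 [[-162.3, -1.3, 144.6], [-139.6, 11.5, 151.8]] 144.6
side B 152 67 [[-161.2, -1.3, 152.1], [-139.4, 11.9, 159.7]] 152.0
side B 160 43 [[-160.8, -1.3, 160.2], [-139.9, 12.8, 164.7]] 160.1
wrist A 120 39 [[-160.3, -48.2, 125.1], [-143.8, -47.9, 127.9]] 124.2
wrist A 128 288 [[-162.9, -59.7, 128.5], [-142.1, -47.9, 135.8]] 128.0
wrist A 136 410 [[-162.9, -60.9, 136.3], [-142.2, -47.9, 143.7]] 136.0
wrist A 144 479 [[-162.9, -61.0, 144.2], [-142.5, -47.9, 151.8]] 144.0
wrist A 152 507 [[-163.0, -60.3, 152.2], [-141.5, -47.8, 159.7]] 152.0
wrist A 160 512 [[-163.1, -54.3, 160.2], [-143.1, -47.9, 164.5]] 160.0
wrist B 120 37 [[-160.8, -1.3, 125.3], [-145.0, -1.0, 127.8]] 125.2
wrist B 128 295 [[-163.2, -1.3, 128.5], [-142.5, 10.2, 136.0]] 128.1
wrist B 136 400 [[-163.3, -1.3, 136.4], [-142.9, 11.7, 143.7]] 136.0
wrist B 144 484 [[-163.3, -1.3, 144.2], [-142.5, 11.8, 151.8]] 144.0
wrist B 152 512 [[-163.3, -1.3, 152.3], [-142.0, 10.8, 159.7]] 152.0
wrist B 160 500 [[-163.4, -1.3, 160.3], [-143.6, 4.8, 164.3]] 160.0
```

>>> move_arm(rows=[[[0, 0, 8, -0.002, 0, 0.004, 55], [0, 0, 8, 0, 0, 0.003, 55], [0, 0, 8, 0, 0, 0, 55], [0, 0, 6, 0, 0, 0, 55], [0, 0, 6, 0, 0, 0, 55], [0, 0, 5, 0, 0, 0, 55], [0, 0, 5, 0, 0, 0, 55], [0, 0, 4, 0, 0, 0, 55]]])

```text
time_s: 4.72
position: [540.2, 123.2, 244.9]
orientation: [0.736, 0.677, 0.002, 0.001]
ft_force: [-1.6, -0.4, 5.6]
grip_width: 0.547
```

```bash
cat >> h.py <<'E'
def look(tag):
    s=where()
    for c in ('side','top'):
        f,X=cloud(c); cv2.imwrite(f'pics/{c}{tag}.png',f)
        C=(X-O)@np.array([EX,EY,EZ]).T
        hsv=cv2.cvtColor(f,cv2.COLOR_BGR2HSV);H,S,V=[hsv[...,i].astype(int) for i in range(3)]
        inb=(abs(C[...,0])<205)&(C[...,1]>-40)&(C[...,1]<31)
        y=(abs(H-27)<4)&(S>150)&(C[...,2]>101)&(C[...,2]<112)&inb
        if y.sum()>5: print(c,"plate top x",np.median(C[y][:,0]).round(1),"y",np.percentile(C[y][:,1],[2,98]).round(1),"z",np.median(C[y][:,2]).round(1),"-> tray x ~",(np.median(C[y][:,0])+37.5).round(1))
        o=(((abs(H-16)<8)&(S>180))|(V<60))&(C[...,0]>-195)&(C[...,0]<48)&(C[...,1]>-122)&(C[...,1]<-46)&(C[...,2]>50)&(C[...,2]<100)
        P=C[o]; 
        for it in range(3):
            k=np.polyfit(P[:,1],P[:,2],1);r=abs(np.polyval(k,P[:,1])-P[:,2]);P=P[r<4]
        print(c,"gate ang",-np.arctan(k[0]).round(3),len(P))
        b=(abs(H-16)<8)&(S>180)&(abs(C[...,0])<12)&(C[...,1]>-30)&(C[...,1]<20)&(C[...,2]>50)
        if b.sum()>3: print(c,"blade top z",np.percentile(C[b][:,2],95).round(1),b.sum())
E
python3 -c "
from h import *
look('3')"
```

```text
t 4.72 tcp chute [-151.9  -23.6  244.9] tip z 71.9 rot err(tool) [ 0.0038 -0.0007 -0.0024] F [ 0.6 -1.6  5.6] grip 0.547
side gate ang 0.259 5101
top gate ang 0.265 4085
top blade top z 53.6 14
```

View pics/side3.png

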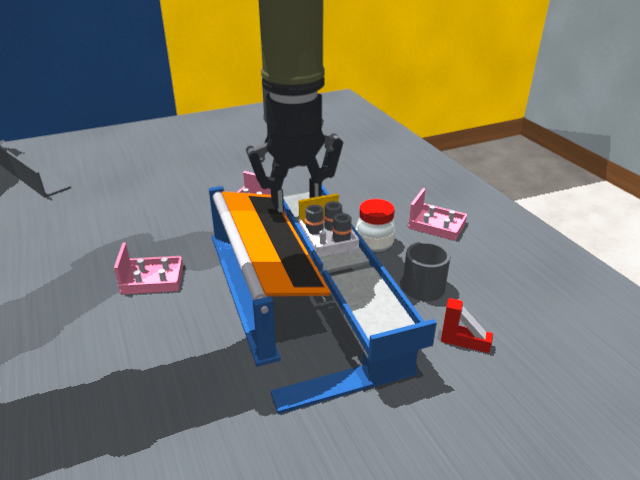

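>>> move_arm(rows=[[[0, 0, 3, 0.002, 0, 0, 55], [-3, 0, 3, 0, 0, 0, 55], [-5, 0, 1, 0, 0, 0, 55], [-5, 0, 0, 0, 0, 0, 55]]])

```text
time_s: 5.32
position: [540.6, 113.5, 239.2]
orientation: [0.735, 0.678, 0.005, 0.0]
ft_force: [1.6, 3.0, 6.2]
grip_width: 0.548
```

```bash
python3 -c "
from h import *
look('4')"
```

```text
t 5.33 tcp chute [-142.3  -22.4  239.2] tip z 66.2 rot err(tool) [ 0.007  -0.0067  0.0002] F [-3.1  1.3  6.2] grip 0.548
side gate ang 0.323 5018
top gate ang 0.32 3560
```

>>> move_arm(rows=[[[-6, 0, 0, 0.003, -0.003, 0, 55], [-6, 0, 0, 0.002, -0.002, 0, 55], [-6, 0, 0, 0.002, -0.002, 0, 55], [-6, 0, 0, 0, 0, 0, 55]]])

```text
time_s: 5.92
position: [541.8, 94.1, 241.5]
orientation: [0.734, 0.679, 0.007, 0.001]
ft_force: [1.9, 5.3, 3.4]
grip_width: 0.551
```

```bash
python3 -c "
from h import *
look('5')"
```

```text
t 5.92 tcp chute [-123.   -19.7  241.5] tip z 68.5 rot err(tool) [ 0.0104 -0.0084  0.0038] F [-5.5  1.4  3.4] grip 0.551
side gate ang 0.285 5110
top gate ang 0.282 2693
top blade top z 52.1 5
```

View pics/side5.png

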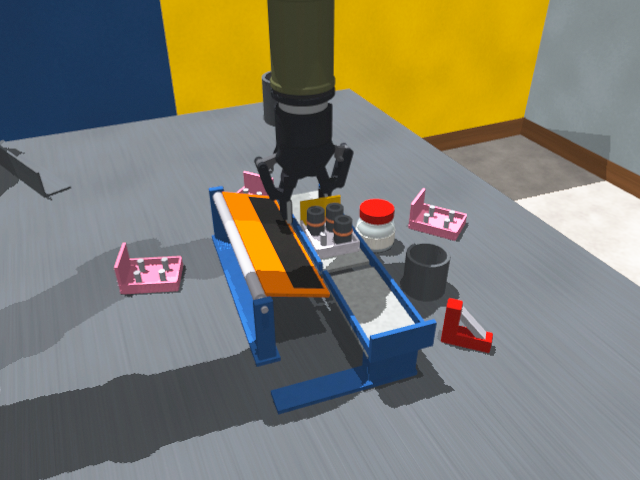

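>>> move_arm(rows=[[[-6, -1, 2, 0.006, -0.005, 0.002, 55], [-6, -1, 2, 0.005, -0.004, 0.001, 55], [-6, -1, 1, 0.004, -0.003, 0.001, 55], [-6, -1, 1, 0.004, -0.003, 0.001, 55]]])

```text
time_s: 6.52
position: [541.0, 78.1, 239.3]
orientation: [0.733, 0.68, 0.005, 0.001]
ft_force: [2.1, 7.5, 9.1]
grip_width: 0.552
```

```bash
python3 -c "
from h import *
look('6')"
```

```text
t 6.53 tcp chute [-107.   -19.2  239.3] tip z 66.3 rot err(tool) [ 0.0079 -0.0057  0.0065] F [-7.7  1.5  9.1] grip 0.552
side gate ang 0.308 5033
top gate ang 0.307 1983
```

View pics/top6.png

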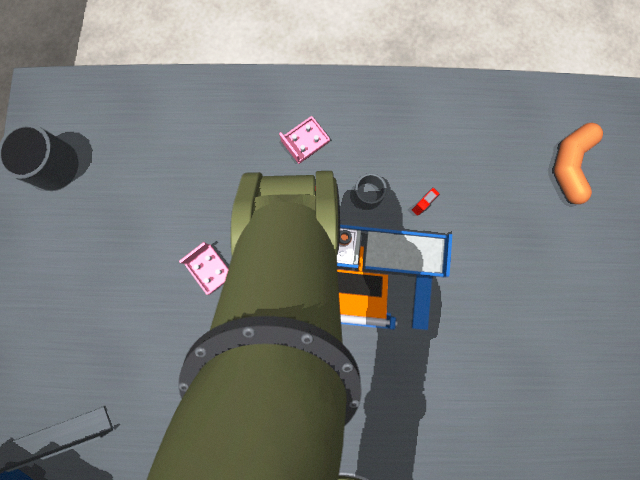

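>>> move_arm(rows=[[[-8, -3, 1, 0.005, -0.004, 0.003, 55], [-8, -3, 1, 0.005, -0.004, 0.003, 55], [-8, -2, 1, 0.004, -0.003, 0.002, 55], [-8, -2, 1, 0.004, -0.003, 0.002, 55]]])

```text
time_s: 7.12
position: [535.5, 54.3, 239.2]
orientation: [0.734, 0.679, 0.005, 0.003]
ft_force: [6.6, 8.1, 5.7]
grip_width: 0.549
```

```bash
python3 -c "
from h import *
look('7')"
```

```text
t 7.12 tcp chute [-82.8 -22.7 239.2] tip z 66.2 rot err(tool) [ 0.0115 -0.0035  0.0045] F [-8.6  5.9  5.7] grip 0.549
side gate ang 0.322 4900
top gate ang 0.321 919
```

View pics/side7.png

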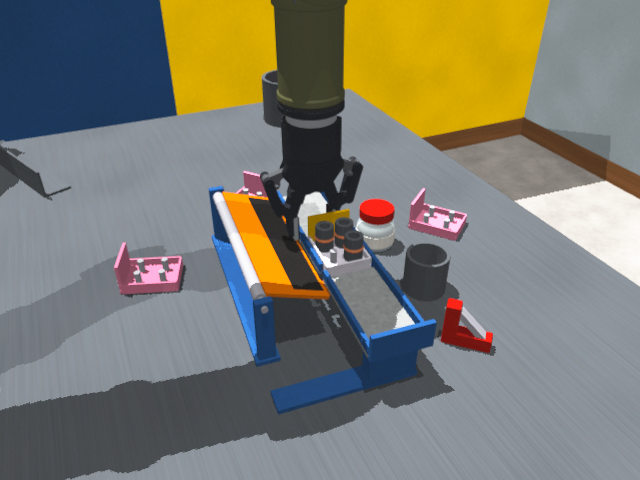

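>>> move_arm(rows=[[[-8, -1, 1, 0.006, -0.003, 0.002, 55], [-8, -1, 1, 0.006, -0.002, 0.002, 55], [-8, -1, 1, 0.004, -0.002, 0.002, 55], [-8, -1, 1, 0.004, -0.002, 0.002, 55]]])

```text
time_s: 7.72
position: [534.4, 30.1, 238.9]
orientation: [0.734, 0.68, 0.005, 0.001]
ft_force: [2.7, 7.4, 8.1]
grip_width: 0.551
```

```bash
python3 -c "
from h import *
look('8')"
```

```text
t 7.72 tcp chute [-58.6 -21.8 238.9] tip z 65.9 rot err(tool) [ 0.0078 -0.0058  0.0049] F [-7.6  2.1  8.1] grip 0.551
side gate ang 0.322 4882
top gate ang 0.321 1131
```

View pics/side8.png

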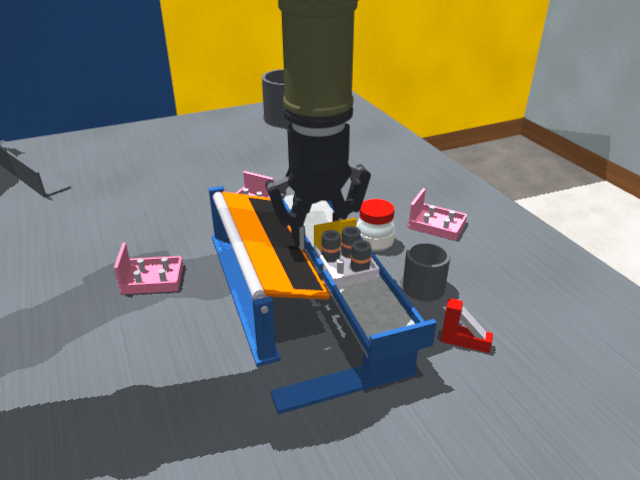

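>>> move_arm(rows=[[[-8, -2, 1, 0.005, -0.003, 0.003, 55], [-8, -2, 1, 0.005, -0.003, 0.002, 55], [-8, -1, 1, 0.004, -0.003, 0.002, 55], [-8, -1, 1, 0.004, -0.002, 0.002, 55], [-8, -1, 1, 0.004, -0.002, 0.002, 55], [-8, -1, 1, 0.004, -0.002, 0.002, 55]]])

```text
time_s: 8.57
position: [531.5, -5.8, 238.2]
orientation: [0.733, 0.68, 0.005, 0.0]
ft_force: [2.4, 7.7, 9.3]
grip_width: 0.544
```

```bash
python3 -c "
from h import *
look('9')"
```

```text
t 8.57 tcp chute [-22.6 -21.8 238.2] tip z 65.2 rot err(tool) [ 0.0073 -0.0072  0.0054] F [-7.8  1.8  9.3] grip 0.544
side gate ang 0.33 4843
side blade top z 312.8 445
top gate ang 0.332 2787
```

View pics/side9.png

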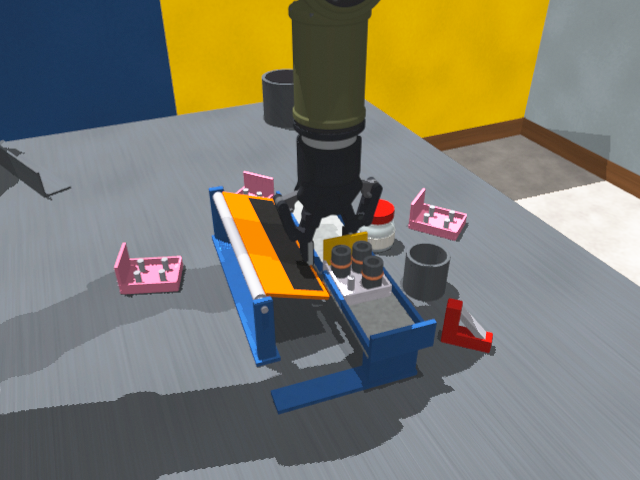

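>>> move_arm(rows=[[[-8, -2, 1, 0.005, -0.003, 0.003, 55], [-8, -2, 0, 0.005, -0.003, 0.002, 55], [-8, -1, 1, 0.004, -0.003, 0.002, 55], [-8, -1, 0, 0.004, -0.002, 0.002, 55], [-8, -1, 1, 0.004, -0.002, 0.002, 55], [-8, -1, 0, 0.004, -0.002, 0.002, 55], [-8, -1, 1, 0.004, -0.002, 0.002, 55]]])

```text
time_s: 9.55
position: [526.9, -49.7, 238.5]
orientation: [0.734, 0.679, 0.002, -0.002]
ft_force: [2.8, 8.6, 9.1]
grip_width: 0.548
```

```bash
python3 -c "
from h import *
look('10')"
```

```text
t 9.55 tcp chute [ 21.5 -22.8 238.5] tip z 65.5 rot err(tool) [ 0.0004 -0.0052  0.0045] F [-8.8  2.1  9.1] grip 0.548
side gate ang 0.333 4683
top gate ang 0.334 4651
```

View pics/side10.png

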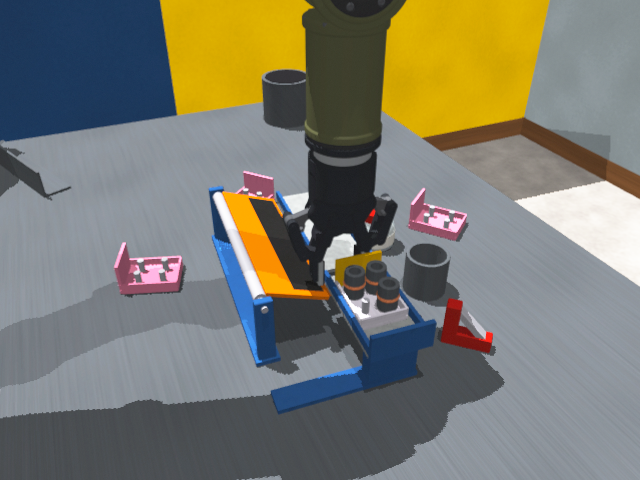

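>>> move_arm(rows=[[[-7, -1, 0, 0, -0.002, 0.002, 55], [-5, -1, 0, 0, -0.002, 0.002, 55], [3, 0, 0, 0, 0, 0, 55], [4, 0, 0, 0, 0, 0, 55], [1, 0, 0, 0, 0, 0, 55]]])

```text
time_s: 10.28
position: [526.3, -54.8, 239.6]
orientation: [0.735, 0.678, 0.002, 0.003]
ft_force: [0.5, -0.2, 6.5]
grip_width: 0.551
```

```bash
python3 -c "
from h import *
look('11')"
```

```text
t 10.28 tcp chute [ 26.6 -23.  239.6] tip z 66.6 rot err(tool) [ 0.0061  0.0014 -0.    ] F [0.1 0.5 6.5] grip 0.551
side gate ang 0.319 4702
top gate ang 0.317 4754
```

View pics/side11.png

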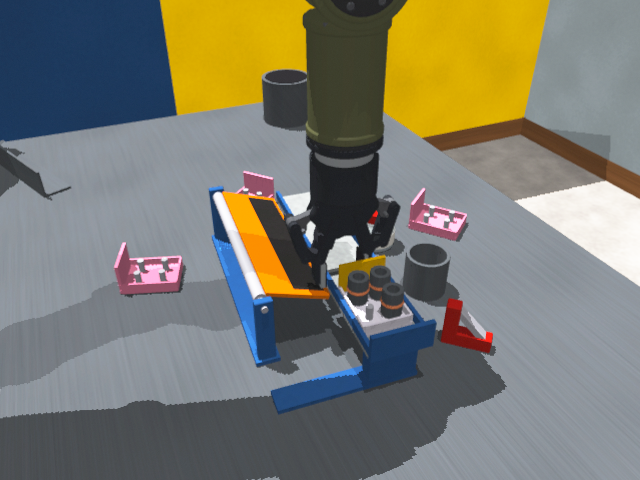

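```bash
python3 -c "
from h import *
f,X=cloud('side');C=(X-O)@np.array([EX,EY,EZ]).T
hsv=cv2.cvtColor(f,cv2.COLOR_BGR2HSV);H,S,V=[hsv[...,i].astype(int) for i in range(3)]
m=(H>21)&(H<35)&(S>120)&(abs(C[...,1])<32)&(C[...,2]>85)&(C[...,2]<115)&(abs(C[...,0])<140)
P=C[m];print(len(P),np.percentile(P,[3,50,97],axis=0).round(1))
where()
"
```

```text
502 [[ 44.7 -31.2  87.5]
 [ 48.2  -5.7 100.5]
 [ 49.9  24.3 106.2]]
t 10.43 tcp chute [ 26.6 -23.  239.7] tip z 66.7 rot err(tool) [0.0062 0.0013 0.    ] F [1.1 0.4 5.5] grip 0.551
```

>>> move_arm(rows=[[[1, 0, -5, 0.003, 0, 0, 55], [0, 0, -6, 0.003, 0, 0, 55], [0, 0, -6, 0, 0, 0, 55], [0, 0, -6, 0, 0, 0, 55], [0, 0, -8, 0, 0, 0, 55], [0, 0, -12, 0, 0, 0, 55], [0, 0, -20, 0, 0, 0, 55], [0, 0, -25, 0, 0, 0, 55], [0, 0, -30, 0, 0, 0, 55], [0, 0, -30, 0, 0, 0, 55], [0, 0, -30, 0, 0, 0, 55], [0, 0, 0, 0, 0, 0, 55]]])

```text
time_s: 11.92
position: [522.9, -53.3, 425.0]
orientation: [0.736, 0.677, -0.005, -0.004]
ft_force: [0.3, -0.1, -0.3]
grip_width: 0.546
```

```bash
python3 -c "
from h import *
look('12')
f,X=cloud('side');C=(X-O)@np.array([EX,EY,EZ]).T
hsv=cv2.cvtColor(f,cv2.COLOR_BGR2HSV);H,S,V=[hsv[...,i].astype(int) for i in range(3)]
m=(H>21)&(H<35)&(S>120)&(abs(C[...,1])<32)&(C[...,2]>85)&(C[...,2]<115)&(abs(C[...,0])<140)
P=C[m];print(len(P),np.percentile(P,[3,50,97],axis=0).round(1))
"
```

```text
t 11.93 tcp chute [ 25.5 -26.5 425. ] tip z 252.0 rot err(tool) [-0.0123  0.0024 -0.0007] F [ 0.1  0.3 -0.3] grip 0.546
side plate top x 46.3 y [-29.9  26.6] z 105.4 -> tray x ~ 83.8
side gate ang -0.008 5729
side blade top z 80.3 294
top gate ang -0.01 5696
top blade top z 82.2 95
495 [[ 44.4 -31.1  87.2]
 [ 48.2  -5.3 100.7]
 [ 49.9  24.8 106.4]]
```

View pics/side12.png

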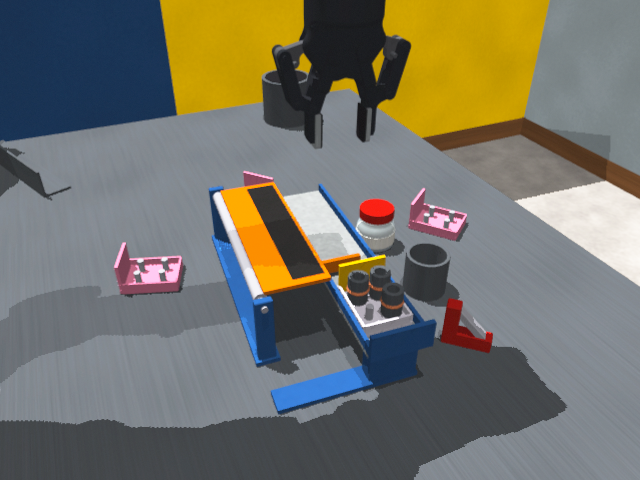

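The picture shows the gate shut with its blade up at about (345, 262). The tray is past it, with its yellow plate at (360, 272) and all three coupons upright. The hand is clear and the bystanders are where they were.

```bash
python3 -c "
from h import *
print(robot.close_job()); where()"
```

```text
the job is handed in; nothing more can be done
None
the job is handed in; nothing more can be done
```

The job is done and handed in; the interface gives no verdict. One fingertip pressed the bar and held the gate at about 0.26–0.33 rad. The other finger pushed the yellow plate until the whole tray was past the gate. I then backed off the plate, lifted straight up and let the gate spring shut.

**Last checks, from the camera images before hand-in:**
- **Tray:** its origin is about 84 mm past the gate line (allowed 42.5 to 115 mm). It looks flat and central, with the plate spanning about -30 to +27 mm across the chute.
- **Gate:** shut, with the measured angle about -0.01 rad and the blade top at about 80 mm.
- **Coupons:** all three stand upright on their pins.
- **Bystanders:** they look unmoved in the side picture; I did not measure them.
- **Hand:** fingertips about 250 mm above the table, force reading about zero, at 11.9 s of the 45 s allowed.

**Not measured directly:** I worked out the tray's position at the two gate-holding steps from the finger position, because the arm hid the plate in most pictures. The contact force between tray and gate cannot be read.

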